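Sweep spent sample bottles into the drop-front waste tray

TASK

Clear the three spent sample bottles off the bench without touching them: swing the waste tray's side lever to lower its front flap fully onto the bench as a ramp, then take the scraper block from its parking tray and sweep all three bottles up the ramp into the waste tray. Then stand the scraper upright in its parking tray again, let go of it, and swing the lever back so that the flap is fully shut on the bottles. Never touch the bottles with the gripper, and leave the timer and the upright reagent bottle beside the work undisturbed.

Things in the scene. Friction and masses are not known exactly. Their poses are not given: they have to be found in the camera images.
- waste_tray: stainless open-topped waste tray fixed to the bench, 170 mm deep (x) by 236 mm wide (y); walls 75 mm high, 4 mm thick on three sides; inner floor 9 mm above the bench. Origin: centre of its underside. Its mouth faces its own -x: the flap's hinge line runs along y at x = -85 mm, 10 mm above the bench. The side lever is outside its +y wall
- flap (a joint): the tray's front flap, 3 mm sheet, 226 mm wide, 70 mm high, hinged along its lower edge; the side lever is fixed to it. 0 rad = shut, upright; 1.72 = fully down (end stop), then a stepless ramp from the hinge (10 mm high) to the bench 69 mm in front. May start a little ajar. Stiff hinge: stays where left, takes about 2 N at the lever grip
- lever_grip (a point): middle of the lever's black grip bar (round, 16 mm thick, 46 mm long, along the tray's y), 152 mm from the tray's centre line and 90 mm from the hinge line. Flap shut: lever leans 52 deg from upright to the tray's back (+x), grip 65 mm high. Pushed towards -x it lowers the flap, passing 100 mm high, ending 46 deg forward, 72 mm high; push back to shut
- scraper: scraper block, 200 g, upright in its parking tray: 140 mm long (y), 28 mm thick (x), 100 mm high (z). Lower 56 mm: rubber foot and white body, flat sides; above it a black grip rib, 20 mm thick (x), 104 mm long (y), up to 100 mm. Origin: centre of its underside. Both long faces are alike
- parking_tray: the scraper's parking tray, a shallow grey tray fixed to the bench, 52 mm (x) by 172 mm (y), lip 12 mm high, floor 4 mm thick, inside 44 by 164 mm. Origin: centre of its underside, on the bench
- bottle_1: empty square white sample bottle with a grey screw cap, lying on its side: 36 x 36 mm, 72 mm long over the cap, 45 g. Origin at its centre, 18 mm above the bench; x runs along its length towards the cap (body x = -36 to +14 mm, 28 mm wide cap to +36 mm). It does not roll. One of three alike
- bottle_2: empty square white sample bottle with a grey screw cap, lying on its side: 36 x 36 mm, 72 mm long over the cap, 45 g. Origin at its centre, 18 mm above the bench; x runs along its length towards the cap (body x = -36 to +14 mm, 28 mm wide cap to +36 mm). It does not roll. One of three alike
- bottle_3: empty square white sample bottle with a grey screw cap, lying on its side: 36 x 36 mm, 72 mm long over the cap, 45 g. Origin at its centre, 18 mm above the bench; x runs along its length towards the cap (body x = -36 to +14 mm, 28 mm wide cap to +36 mm). It does not roll. One of three alike
- stirrer_2: a blue stirring hotplate that stands fixed on the bench beyond the bottles, about 160 mm square and 55 mm high, turned 45 degrees to the robot: its nearest corner is about 113 mm from this point towards the robot (world -x). Keep the scraper clear of it
- reagent_bottle: bystander: small round white reagent bottle standing upright, 43 mm across, 81 mm high; origin at the centre of its underside
- timer: bystander: white bench timer, 66 x 62 x 18 mm, lying flat; origin at the centre of its underside

How it is judged:
By the outcome, as a careful person would: the job done as asked, in the order asked, and still so for the second after the job is handed in, with the robot touching nothing.
It also fails if it takes over 72 s, if anything falls off the work surface, if the arm or the gripper's body presses on something with over 40 N, if the wrist force passes 120 N, or if a joint passes its speed limit or range.

ROBOT

A 6-joint arm with a two-finger parallel gripper is mounted at the origin on a cart in front of the work surface, level with it; the furniture and walls round the work are solid. World frame = base frame: x ahead of the robot, y to its left, z up, the work surface at z = 0. Lengths are in mm, angles in rad, forces in N, time in s.
With the tool pointing down it reaches from about 300 to 775 mm from the base axis. Payload 14.6 kg.
Tool frame: the origin (TCP) lies midway between the tips of the shut fingers; the grasp point (between the pads) lies behind it (manip.grip_depth is the z of the grasp point in the tool frame, in mm); z points along the fingers, y is the line along which they close (so a half turn about z gives the same grasp; the last joint's range is limited). The gripper opens to 94 mm and grips with 3 to 60 N. Pads are 16 mm wide; open, the fingers measure 119 mm over their backs; the gripper's body (75 mm by 177 mm) begins 78 mm behind the grasp point.
Start: joints at [1.188, 0.3, 1.521, -0, 1.321, -0.067], TCP at [170.815, 522.792, 205.446] pointing down, gripper open.
Joint ranges: [-3.03, 3.03], [-0.79, 2.21], [0.23, 2.52], [-1.04, 4.18], [0, 3.07], [-2.55, 2.55]. Speed limits (rad/s): [2.22, 2.22, 2.57, 3.14, 3.14, 3.14].

INTERFACE

Orientations are given as [roll, pitch, yaw] about the fixed x, y, z axes, in that order (R = Rz(yaw) Ry(pitch) Rx(roll)).
In Python, from cell import manip gives the robot as it stands.
- The arm moves only by the tool send_path, called after "Call:" by a JSON object that holds its "fn" and its "kwargs". Schema: {"type":"object","properties":{"steps":{"type":"array","items":{"type":"array","items":{"type":"array","items":{"type":"number"},"minItems":6,"maxItems":6},"minItems":1,"maxItems":5},"minItems":1,"maxItems":1},"aperture":{"type":"number"},"clamp_n":{"type":"number"},"only":{"type":"string"},"quiet":{"type":"boolean"},"lines":{"type":"string"}},"required":["steps"],"additionalProperties":false}. steps is a list that holds a single list of rows (three levels of brackets), with 1 to 5 rows, each of 6 numbers: dx, dy, dz in parts of the range, where 1.0 means 250 mm, then a rotation vector rx, ry, rz in parts of the range, where 1.0 means 360 degrees; each row is the pose to reach, as a shift and turn from the pose commanded when the call began, along the tool's axes at that moment; what a row does not reach only later rows make up. A row lasts 1/10 s, in which the tool goes at most 50 mm and 0.15 rad, less where a joint would pass 70% of its speed; a pose out of reach is approached as far as the arm can. aperture is the finger opening in mm, set as the call begins (left out keeps the last). The fingers move at their own pace and stop on an object; clamp_n is the grip in N (left out, the last holds). Time passes only in rows, so rows that do not move let the fingers close. The tool returns the time, the measured TCP pose, the force, the opening and the grip force at its end. only (a regular expression) keeps the lines of the reply that match it, lines (a string "A,B") keeps lines A to B, and quiet returns only ok. No shift or turn number may pass 1 either way. Input that does not fit is refused with a message, and nothing moves.
- manip.read_state(): the state, without advancing time (a new reading comes with each control period).
- manip.camera(name): name is "scene" or "side" or "wrist"; returns (picture, depth): 384x512x3 uint8, red, green, blue; 384x512 float32, mm along the optical axis (not along the pixel's ray), 0 where there is no reading.
- manip.camera_info(name): a dict with "K" (3x3 intrinsics, pixels), "rvec" (rotation vector, rad) and "tvec" (3), from world to camera coordinates, as OpenCV has them; the wrist camera has in their place "mount" (4x4, takes a point from camera to tool coordinates, whose origin is the TCP and whose axes are the flange's). Camera axes: x right, y down, z forward; pixel columns grow to the right and rows downward; lengths in mm; the calibration is good to about 2 mm. A picture is of the moment at which its call begins: read the wrist's pose just before it. camera_info takes no time and is no camera call.
- manip.sign_off(): hands the job in; it is judged then, once.
The state is a dict: "clock": time; "joints": joint angles; "qd": joint speeds; "effort": joint torques, N m; "eef_pos": TCP position; "eef_rot": TCP orientation; "wrist_force": force on the tool from outside, world axes, zero at the start; "moment": the same for the moment, N m; "finger_gap": finger opening in mm; "finger_force": force on a finger pad.
Only numpy, scipy, OpenCV 4.12 (cv2) and the standard library are available. Lean on these libraries where they do the work, as an engineer would, in place of code of your own. Each camera call takes 0.05 s, during which the arm holds its last target. There are 200 camera calls.

## Working session

There is one attempt and no reset: what is moved stays moved. The work goes in short steps, Python scripts to look and compute and a tool call to move; the robot and the scene stay as the last step left them, time stands still between calls to the robot, and variables do not carry over. Pictures are saved under pics/ and viewed, at most 10 in all, crops included, and the job is handed in when it is done.

```bash
mkdir -p pics; ls
```

Create h.py:
```python
import numpy as np, cv2
from cell import manip
from scipy.spatial.transform import Rotation as R
def cam(n):
    i=manip.camera_info(n); p,d=manip.camera(n); return p,d,i
def world(d,i):
    K=np.array(i["K"]);Rm=cv2.Rodrigues(np.array(i["rvec"],float))[0];t=np.array(i["tvec"],float).ravel()
    v,u=np.indices(d.shape); P=np.stack([(u-K[0,2])/K[0,0]*d,(v-K[1,2])/K[1,1]*d,d],-1)
    W=(P-t)@Rm; W[d==0]=np.nan; return W
```

Run:
```python
from h import *
print(manip.read_state(),manip.grip_depth)
for n in("scene","side"):
    p,d,i=cam(n); np.savez(n,p=p,d=d,W=world(d,i)); cv2.imwrite(f"pics/{n}.png",p[...,::-1]); print(i)
```

```text
pics
{'clock': 0.0, 'joints': array([ 1.18839713e+00,  3.00429971e-01,  1.52159394e+00, -3.97995485e-05,
        1.32069261e+00, -6.66144821e-02]), 'qd': array([ 1.80302998e-04, -6.34201528e-04, -3.07852705e-04,  1.33181218e-03,
       -2.95318682e-04, -4.21983343e-05]), 'effort': array([ 9.66912557e-04, -5.31803298e+01, -3.52722323e+01,  7.08350586e-02,
        2.44040682e-02, -5.50211814e-05]), 'eef_pos': array([170.72995982, 522.54959726, 204.90345201]), 'eef_rot': array([-3.14046871e+00, -3.63456967e-05,  2.82581779e+00]), 'wrist_force': array([-0.35464518,  0.29644626, -0.36541495]), 'moment': array([0.01557312, 0.04344455, 0.05313487]), 'finger_force': 0.0, 'finger_gap': 93.72668864088085} -18.8
{'K': array([[367.14422107,   0.        , 252.97451679],
       [  0.        , 367.14422107, 192.89522144],
       [  0.        ,   0.        ,   1.        ]]), 'rvec': array([ 2.20317206, -0.89962332,  0.38458113]), 'tvec': array([-220.94642665,  433.59883928,  722.55048533])}
{'K': array([[400.12956182,   0.        , 254.68591633],
       [  0.        , 400.12956182, 195.90855852],
       [  0.        ,   0.        ,   1.        ]]), 'rvec': array([ 2.24796795, -0.44182988,  0.19584271]), 'tvec': array([-407.31476707,  319.52178231,  701.83207667])}
```

View pics/scene.png

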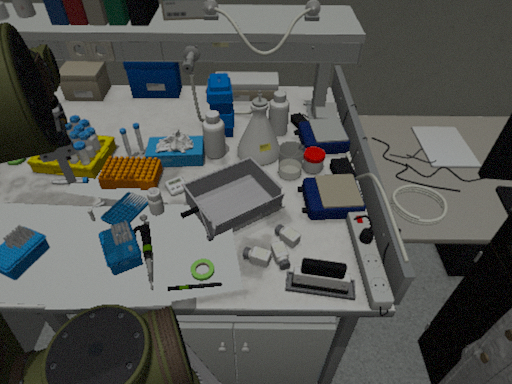

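View pics/side.png

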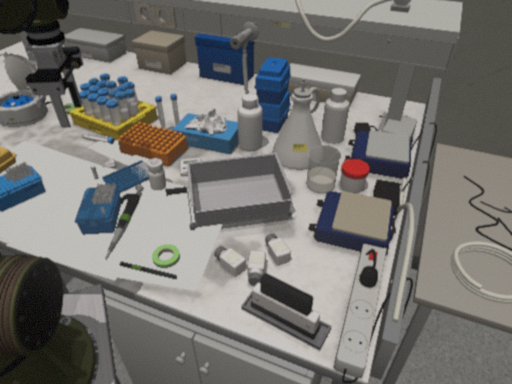

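The scene view shows the waste tray at (235,195) with its lever at (190,212). The bottles are at (258,256), (280,257) and (287,235), and the scraper is in its parking tray at (322,275). The timer is at (175,186), the reagent bottle at (155,200) and the stirrer at (335,195). The side view agrees. Next I'll build a metric top-down map from the depth.

Create top.py:
```python
import sys
from h import *
def topdown(names,x0,x1,y0,y1,s,out):
    H=int((x1-x0)*s);Wd=int((y1-y0)*s);Z=np.full((H,Wd),-99.);C=np.zeros((H,Wd,3),np.uint8)
    for n in names:
        p,d,i=cam(n); k=3
        d2=cv2.resize(d,None,fx=k,fy=k,interpolation=cv2.INTER_NEAREST)
        W=cv2.resize(world(d,i).astype(np.float32),None,fx=k,fy=k,interpolation=cv2.INTER_NEAREST if 0 else cv2.INTER_LINEAR).reshape(-1,3)
        c=cv2.resize(p,None,fx=k,fy=k).reshape(-1,3)
        ok=np.isfinite(W).all(1)&(W[:,2]<150)&(W[:,2]>-20);W=W[ok];c=c[ok]
        r=((x1-W[:,0])*s).astype(int);q=((y1-W[:,1])*s).astype(int)
        m=(r>=0)&(r<H)&(q>=0)&(q<Wd);W=W[m];c=c[m];r=r[m];q=q[m]
        o=np.argsort(W[:,2],kind="stable");r,q,c,z=r[o],q[o],c[o],W[o,2]
        Zn=np.full_like(Z,-99);Cn=C.copy();Zn[r,q]=z;Cn[r,q]=c
        b=Zn>Z;Z[b]=Zn[b];C[b]=Cn[b]
    for v in range(int(np.ceil(x0/50)*50),int(x1)+1,50):
        y=int((x1-v)*s);C[y:y+1,::4]=(255,0,0);cv2.putText(C,str(v),(0,y),0,.4,(255,0,0))
    for v in range(int(np.ceil(y0/50)*50),int(y1)+1,50):
        x=int((y1-v)*s);C[::4,x:x+1]=(255,0,0);cv2.putText(C,str(v),(x,10),0,.4,(255,0,0))
    cv2.imwrite(out,C[...,::-1]);return Z,C
```

Run:
```python
from top import *
Z,C=topdown(["scene","side"],290,790,-320,380,1.14,"pics/top.png")
np.savez("top",Z=Z,C=C)
```

```text
(no output)
```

View pics/top.png

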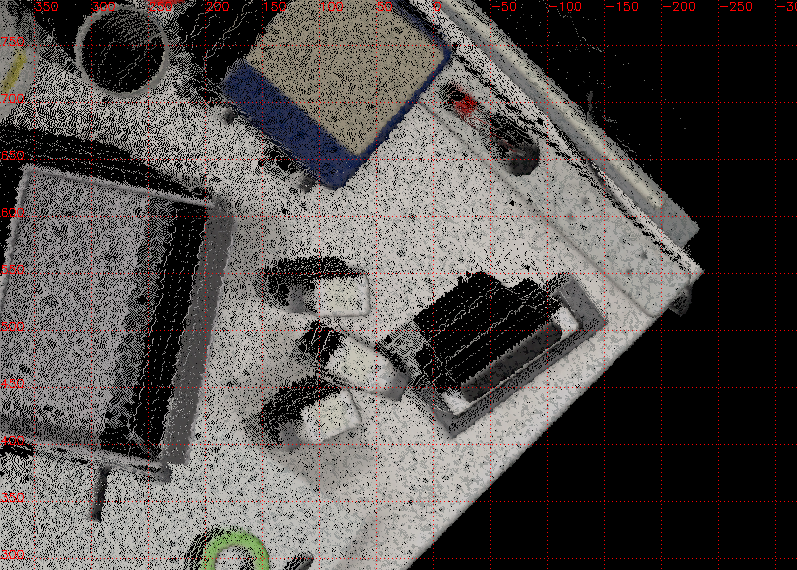

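The map shows the tray mouth facing world -y with the lever on the -x side. The bottles are around (530,80), (470,60) and (425,90), and the scraper around (480,-75). Next I'll fit exact poses.

Run:
```python
from h import *
A=[];Cc=[]
for n in("scene","side"):
    f=np.load(n+".npz");A.append(f["W"].reshape(-1,3));Cc.append(f["p"].reshape(-1,3))
    W=A[-1];m=(np.abs(W[:,0]-450)<20)&(np.abs(W[:,1]-20)<20);print(n,"bench z",np.nanmedian(W[m,2]))
def rect(lab,zlo,zhi,x0,x1,y0,y1,col=None,clean=0.01):
    for k,(W,c) in enumerate(zip(A,Cc)):
        m=(W[:,2]>zlo)&(W[:,2]<zhi)&(W[:,0]>x0)&(W[:,0]<x1)&(W[:,1]>y0)&(W[:,1]<y1)
        if col: m&=col(c.astype(int))
        P=W[m,:2].astype(np.float32)
        if len(P)<8: print(lab,k,len(P));continue
        # drop isolated
        from scipy.spatial import cKDTree
        P=P[np.array([len(x) for x in cKDTree(P).query_ball_point(P,5)])>3]
        if len(P)<8: print(lab,k,'few');continue
        (cx,cy),(w,h),a=cv2.minAreaRect(P)
        print(lab,k,len(P),np.round([cx,cy,w,h,a],1),'corners',cv2.boxPoints(((cx,cy),(w,h),a)).round().tolist())
white=lambda c:(c.min(1)>130)
rect("tray75",70,80,330,680,170,480)
rect("rib",93,106,400,560,-170,20)
rect("park",7,16,380,570,-170,30)
rect("b1",31,41,500,560,40,150)
rect("b2",31,41,440,497,20,120)
rect("b3",31,41,395,452,60,150)
rect("lever",40,105,300,400,200,340)
rect("reag",74,86,280,480,340,520)
rect("reaglow",20,60,280,480,340,520,white)
rect("timer",12,22,400,560,400,560,white)
rect("stir",48,62,600,780,0,200)
```

```text
scene bench z 7.629444567504645
side bench z 20.074375196511156
tray75 0 587 [470.6 298.9 203.  325.7  77.9] corners [[290.0, 234.0], [609.0, 166.0], [651.0, 364.0], [333.0, 432.0]]
tray75 1 804 [470.3 298.7 202.8 327.3  76.6] corners [[288.0, 238.0], [606.0, 162.0], [653.0, 359.0], [335.0, 435.0]]
rib 0 376 [473.4 -68.1  20.1 104.   36.4] corners [[434.0, -32.0], [496.0, -116.0], [512.0, -104.0], [451.0, -20.0]]
rib 1 611 [473.  -68.2  19.9 102.4  35.3] corners [[435.0, -32.0], [494.0, -116.0], [511.0, -104.0], [452.0, -21.0]]
park 0 402 [485.5 -73.3  66.1 209.2  35.5] corners [[398.0, -7.0], [519.0, -178.0], [573.0, -139.0], [452.0, 31.0]]
park 1 616 [476.2 -60.1  64.2 183.6  36.5] corners [[396.0, -5.0], [505.0, -153.0], [557.0, -115.0], [447.0, 33.0]]
b1 0 189 [529.6  90.8  34.1  68.5   1. ] corners [[512.0, 125.0], [513.0, 56.0], [547.0, 57.0], [546.0, 125.0]]
b1 1 315 [529.1  92.2  35.2  72.8   3.2] corners [[509.0, 128.0], [514.0, 55.0], [549.0, 57.0], [545.0, 129.0]]
b2 0 237 [469.5  59.2  51.9  61.8   5.6] corners [[441.0, 87.0], [447.0, 26.0], [498.0, 31.0], [492.0, 93.0]]

[... 734 characters left out ...]
0 [387.1 390.8  78.6 171.3  67.7] corners [[293.0, 387.0], [451.0, 322.0], [481.0, 395.0], [323.0, 460.0]]
reaglow 0 6
reaglow 1 28 [319.  425.1   9.3  29.6  46.6] corners [[305.0, 432.0], [327.0, 412.0], [333.0, 418.0], [311.0, 439.0]]
timer 0 123 [433.7 476.7  61.2  54.9  76.1] corners [[400.0, 454.0], [453.0, 440.0], [468.0, 500.0], [414.0, 513.0]]
timer 1 101 [423.5 485.7  73.5  43.   39.2] corners [[381.0, 479.0], [409.0, 446.0], [466.0, 492.0], [438.0, 526.0]]
stir 0 763 [692.  116.4 142.  232.4  50. ] corners [[557.0, 137.0], [735.0, -13.0], [827.0, 96.0], [649.0, 246.0]]
stir 1 1088 [689.7  99.  166.8 204.8   4.4] corners [[599.0, 195.0], [614.0, -10.0], [781.0, 3.0], [765.0, 208.0]]
```

Run:
```python
from top import *
topdown(["scene","side"],300,680,-160,500,1.2,"pics/top2.png")
```

```text
(no output)
```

View pics/top2.png

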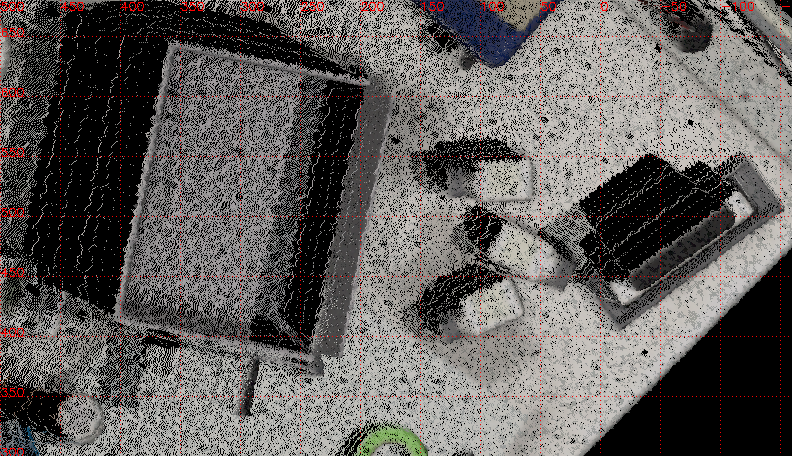

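The maps put the waste tray at (512,296) with yaw 1.387. The lever grip is near (357,295) at z≈81, so the flap is ajar by about 0.25 rad. The reagent bottle is at (332,433), well clear of the lever. I'll write a helper for shifts in tool axes, then move.

Create go.py:
```python
import sys
from h import *
# usage: go.py [t] x y z yaw ; 't' = tray frame x,y
U=np.array([.183,.983]);V=np.array([-.983,.183]);C0=np.array([512.,296.])
a=sys.argv[1:]
s=manip.read_state();E=R.from_euler("xyz",s["eef_rot"])
p=s["eef_pos"]
print("tcp",p.round(1),"tray",((p[:2]-C0)@U).round(1),((p[:2]-C0)@V).round(1),"yaw",s["eef_rot"].round(3),"F",s["wrist_force"].round(1),"gap",round(s["finger_gap"],1),"t",s["clock"],"j",s["joints"].round(2))
if a:
    t=a[0]=="t"; x,y,z,w=map(float,a[-4:])
    q=C0+x*U+y*V if t else np.array([x,y])
    T=R.from_euler("xyz",[np.pi,0,w])
    print("shift",E.inv().apply(np.r_[q,z]-p).round(1),"rot",(E.inv()*T).as_rotvec().round(3))
```

```bash
python3 go.py t -29.6 152 150 2.958
```

```text
tcp [170.8 522.7 205.3] tray 160.4 376.9 yaw [-3.141  0.     2.826] F [-0.5  1.   0.1] gap 94.2 t 0.3 j [ 1.19  0.3   1.52 -0.    1.32 -0.07]
shift [-248.  -158.8   55.3] rot [-0.    -0.    -0.132]
```

The rows are not in the units I measure in: shifts go in shares of 250 mm and turns go in shares of 360 degrees. I convert before sending: -200 mm / 250 = -0.8, -160 mm / 250 = -0.64, -0.132 rad / 6.2832 = -0.021.

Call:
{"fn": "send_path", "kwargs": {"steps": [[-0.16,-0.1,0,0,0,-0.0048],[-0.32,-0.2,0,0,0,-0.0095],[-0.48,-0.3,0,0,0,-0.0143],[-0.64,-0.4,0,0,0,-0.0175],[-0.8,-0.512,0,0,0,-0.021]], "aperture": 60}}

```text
refused: steps: the value is too long (schema: maxItems 1). Nothing was moved.
```

The call was refused and nothing moved: it wants a list holding one list of rows, three levels of brackets. Same move again in that form.

Call:
{"fn": "send_path", "kwargs": {"steps": [[[-0.16,-0.1,0,0,0,-0.0048],[-0.32,-0.2,0,0,0,-0.0095],[-0.48,-0.3,0,0,0,-0.0143],[-0.64,-0.4,0,0,0,-0.0175],[-0.8,-0.512,0,0,0,-0.021]]], "aperture": 60}}

```text
clock: 0.8
eef_pos: [322.0, 337.5, 205.5]
eef_rot: [3.141, 0.0, 2.959]
wrist_force: [1.3, 0.5, 0.4]
finger_gap: 60.4
finger_force: 0.0
```

Call:
{"fn": "send_path", "kwargs": {"steps": [[[-0.112,-0.104,0.08,0,0,0],[-0.184,-0.136,0.16,0,0,0],[-0.184,-0.136,0.16,0,0,0],[-0.184,-0.136,0.16,0,0,0]]]}}

```text
clock: 1.2
eef_pos: [360.1, 297.3, 165.7]
eef_rot: [-3.141, -0.0, 2.957]
wrist_force: [-0.4, 0.5, 0.1]
finger_gap: 60.0
finger_force: 0.0
```

```bash
python3 go.py t -29.6 152 62 2.958
```

Run:
```python
from h import *
s=manip.read_state();p,d,i=cam("wrist");cv2.imwrite("pics/w1.png",p[...,::-1])
```

```text
tcp [360.1 297.3 165.7] tray -26.5 149.6 yaw [-3.141 -0.     2.957] F [-0.4  0.5  0.1] gap 60.0 t 1.2 j [ 0.61  0.15  1.8   0.    1.19 -0.77]
shift [  2.3  -3.1 103.7] rot [-0.    -0.    -0.001]
```

View pics/w1.png

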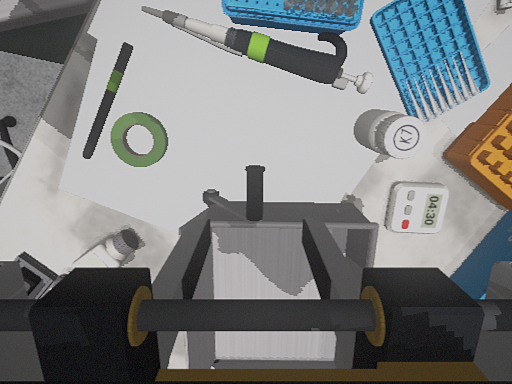

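The wrist view shows the lever grip bar at (255,192), from row 166 to 218, centred between the finger columns. I'll cast that pixel onto the bar height.

Run:
```python
from h import *
s=manip.read_state();i=manip.camera_info("wrist");K=np.array(i["K"]);M=np.array(i["mount"])
E=R.from_euler("xyz",s["eef_rot"]).as_matrix()
for uv in[(255,168),(255,192),(254,216)]:
    r=E@M[:3,:3]@np.linalg.solve(K,[*uv,1]);o=E@M[:3,3]+s["eef_pos"]
    P=o+r*((88-o[2])/r[2]);q=P[:2]-[512,296];print(P.round(1),(q@[.183,.983]).round(1),(q@[-.983,.183]).round(1))
```

```text
[334.7 302.4  88. ] -26.2 175.4
[356.5 298.3  88. ] -26.2 153.3
[379.1 293.1  88. ] -27.1 130.1
```

Converted, 104 mm / 250 = 0.416, 75 mm / 250 = 0.3.

Call:
{"fn": "send_path", "kwargs": {"steps": [[[0.008,0,0.16,0,0,0],[0.008,0,0.3,0,0,0],[0.008,0,0.416,0,0,0],[0.008,0,0.416,0,0,0],[0.008,0,0.416,0,0,0]]]}}

```text
clock: 1.75
eef_pos: [358.2, 298.5, 62.8]
eef_rot: [3.141, 0.001, 2.959]
wrist_force: [1.0, 0.2, 0.2]
finger_gap: 60.0
finger_force: 0.0
```

Call:
{"fn": "send_path", "kwargs": {"steps": [[[0,0,0,0,0,0],[0,0,0,0,0,0],[0,0,0,0,0,0],[0,0,0,0,0,0],[0,0,0,0,0,0]]], "aperture": 22}}

```text
clock: 2.25
eef_pos: [358.3, 297.6, 61.7]
eef_rot: [3.141, 0.0, 2.958]
wrist_force: [-0.1, 0.1, 0.3]
finger_gap: 24.0
finger_force: 0.0
```

Call:
{"fn": "send_path", "kwargs": {"steps": [[[0,-0.04,-0.024,0,0,0],[0,-0.08,-0.044,0,0,0],[0,-0.12,-0.06,0,0,0],[0,-0.16,-0.072,0,0,0],[0,-0.2,-0.08,0,0,0]]]}}

```text
clock: 2.75
eef_pos: [348.9, 247.4, 81.8]
eef_rot: [3.141, 0.0, 2.957]
wrist_force: [0.5, 1.7, 0.1]
finger_gap: 22.2
finger_force: 0.7
```

Call:
{"fn": "send_path", "kwargs": {"steps": [[[0,-0.04,-0.004,0,0,0],[0,-0.08,0,0,0,0],[0,-0.12,0.008,0,0,0],[0,-0.16,0.02,0,0,0],[0,-0.192,0.036,0,0,0]]]}}

```text
clock: 3.25
eef_pos: [340.1, 200.3, 72.1]
eef_rot: [-3.141, -0.0, 2.958]
wrist_force: [-0.2, 1.1, 1.0]
finger_gap: 21.9
finger_force: 0.4
```

```bash
python3 go.py t -153 152 55 2.958
```

```text
tcp [340.1 200.3  72.1] tray -125.5 151.5 yaw [-3.141 -0.     2.958] F [-0.2  1.1  1. ] gap 21.9 t 3.25 j [ 0.44  0.14  2.07 -0.    0.93 -0.95]
shift [  0.5 -27.4  17.1] rot [-0. -0. -0.]
```

Converted, -28 mm / 250 = -0.112, -25 mm / 250 = -0.1.

Call:
{"fn": "send_path", "kwargs": {"steps": [[[0,-0.036,0.02,0,0,0],[0,-0.072,0.044,0,0,0],[0,-0.1,0.068,0,0,0],[0,-0.112,0.076,0,0,0],[0,-0.112,0.076,0,0,0]]]}}

```text
clock: 3.75
eef_pos: [337.2, 177.1, 55.1]
eef_rot: [3.132, 0.004, 2.956]
wrist_force: [-5.0, 37.7, 14.5]
finger_gap: 22.1
finger_force: 18.5
```

Call:
{"fn": "send_path", "kwargs": {"steps": [[[0,-0.008,0.004,0,0,0],[0,-0.012,0.004,0,0,0],[0,-0.012,0.004,0,0,0]]]}}

```text
clock: 4.05
eef_pos: [337.3, 176.4, 55.0]
eef_rot: [3.127, 0.005, 2.956]
wrist_force: [-7.4, 61.6, 19.2]
finger_gap: 22.7
finger_force: 29.8
```

```bash
python3 go.py
```

```text
tcp [337.3 176.4  55. ] tray -149.5 149.8 yaw [3.127 0.005 2.956] F [-7.4 61.6 19.2] gap 22.7 t 4.05 j [ 0.38  0.13  2.13  0.01  0.87 -1.01]
```

Converted, -110 mm / 250 = -0.44, -80 mm / 250 = -0.32.

Call:
{"fn": "send_path", "kwargs": {"steps": [[[0,0.024,-0.004,0,0,0],[0,0.024,-0.004,0,0,0],[0,0.024,-0.14,0,0,0],[0,0.024,-0.32,0,0,0],[0,0.024,-0.44,0,0,0]]], "aperture": 50}}

```text
clock: 4.55
eef_pos: [335.8, 176.1, 164.3]
eef_rot: [3.142, 0.001, 2.958]
wrist_force: [0.2, -0.0, -1.5]
finger_gap: 50.0
finger_force: 0.0
```

```bash
python3 go.py 473.2 -68.2 135 2.195
```

Run:
```python
from h import *
p,d,i=cam("scene");cv2.imwrite("pics/s2.png",cv2.resize(p[140:320,120:380,::-1],None,fx=3,fy=3))
```

```text
tcp [335.8 176.1 164.3] tray -150.1 151.3 yaw [3.142e+00 1.000e-03 2.958e+00] F [ 0.2 -0.  -1.5] gap 50.0 t 4.55 j [ 0.39 -0.05  2.01 -0.    1.18 -1.  ]
shift [-179.8 -215.    29.4] rot [0.    0.001 0.763]
```

View pics/s2.png

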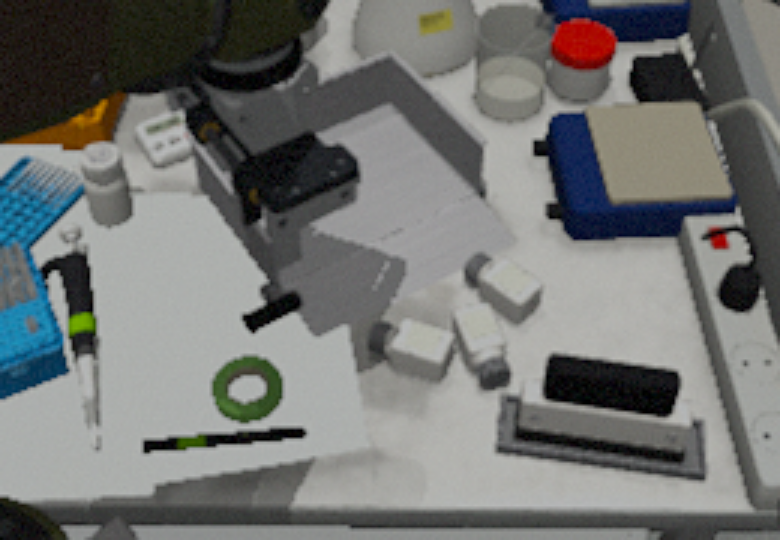

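The crop shows the flap lying down as a ramp, the three bottles at (505,285), (415,350) and (480,345), and the scraper at (610,400). Next I'll go to the scraper.

Converted, -179 mm / 250 = -0.716, -150 mm / 250 = -0.6, 0.64 rad / 6.2832 = 0.1019.

Call:
{"fn": "send_path", "kwargs": {"steps": [[[-0.12,-0.144,0,0,0,0.0207],[-0.24,-0.288,0,0,0,0.0414],[-0.36,-0.432,0,0,0,0.0621],[-0.48,-0.572,0,0,0,0.0828],[-0.6,-0.716,0,0,0,0.1019]]]}}

```text
clock: 5.1
eef_pos: [450.6, -29.2, 161.6]
eef_rot: [-3.141, -0.001, 2.312]
wrist_force: [0.8, 0.9, 1.0]
finger_gap: 49.9
finger_force: 0.0
```

Call:
{"fn": "send_path", "kwargs": {"steps": [[[0,-0.16,0,0,0,0.0191],[0,-0.16,0,0,0,0.0191]]]}}

```text
clock: 5.3
eef_pos: [418.9, -56.7, 160.7]
eef_rot: [-3.139, -0.002, 2.19]
wrist_force: [-0.3, 0.1, -0.2]
finger_gap: 50.1
finger_force: 0.0
```

```bash
python3 go.py 473.2 -68.2 70 2.195
```

```text
tcp [418.9 -56.7 160.7] tray -363.8 27.0 yaw [-3.139e+00 -2.000e-03  2.190e+00] F [-0.3  0.1 -0.2] gap 50.1 t 5.3 j [-0.22  0.06  1.91 -0.    1.17 -0.84]
shift [-41.1  37.9  90.5] rot [-0.003 -0.002 -0.005]
```

Converted, -41 mm / 250 = -0.164, 38 mm / 250 = 0.152, -0.005 rad / 6.2832 = -0.0008.

Call:
{"fn": "send_path", "kwargs": {"steps": [[[-0.088,0.08,0,0,0,0],[-0.164,0.152,0,0,0,-0.0008],[-0.164,0.152,0.08,0,0,-0.0008],[-0.164,0.152,0.08,0,0,-0.0008]]]}}

```text
clock: 5.7
eef_pos: [474.9, -64.6, 139.8]
eef_rot: [-3.138, -0.003, 2.204]
wrist_force: [0.3, 0.3, 0.1]
finger_gap: 50.0
finger_force: 0.0
```

```bash
python3 go.py 473.2 -68.2 68 2.195
```

Run:
```python
from h import *
s=manip.read_state();p,d,i=cam("wrist");cv2.imwrite("pics/w2.png",p[...,::-1])
```

```text
tcp [474.9 -64.6 139.8] tray -361.3 -29.5 yaw [-3.138e+00 -3.000e-03  2.204e+00] F [0.3 0.3 0.1] gap 50.0 t 5.7 j [-0.21  0.21  1.79 -0.    1.14 -0.84]
shift [-2.1 -3.2 71.8] rot [-0.003 -0.003  0.009]
```

View pics/w2.png

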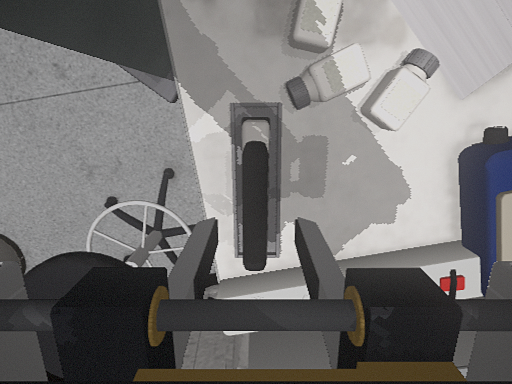

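The wrist view shows the rib (column 256, rows 140–270) centred between the fingers, and the parking tray spanning columns 234–281. Bottle 2's cap at (297,92) is just off the parking tray's corner. I'll descend and grip.

Converted, 72 mm / 250 = 0.288, 36 mm / 250 = 0.144, 0.009 rad / 6.2832 = 0.0014.

Call:
{"fn": "send_path", "kwargs": {"steps": [[[-0.008,-0.012,0.144,0,0,0.0014],[-0.008,-0.012,0.288,0,0,0.0014],[-0.008,-0.012,0.288,0,0,0.0014],[-0.008,-0.012,0.288,0,0,0.0014],[-0.008,-0.012,0.288,0,0,0.0014]]]}}

```text
clock: 6.25
eef_pos: [475.7, -68.4, 72.6]
eef_rot: [3.14, 0.002, 2.194]
wrist_force: [0.7, -0.1, 0.1]
finger_gap: 49.9
finger_force: 0.0
```

Call:
{"fn": "send_path", "kwargs": {"steps": [[[0,0,0,0,0,0],[0,0,0,0,0,0],[0,0,0,0,0,0],[0,0,0,0,0,0],[0,0,0,0,0,0]]], "aperture": 10, "clamp_n": 45}}

```text
clock: 6.75
eef_pos: [474.8, -68.3, 70.6]
eef_rot: [3.141, 0.0, 2.194]
wrist_force: [0.2, -0.1, 1.5]
finger_gap: 19.8
finger_force: 45.0
```

```bash
python3 go.py
```

```text
tcp [474.8 -68.3  70.6] tray -364.9 -30.1 yaw [3.141 0.    2.194] F [ 0.2 -0.1  1.5] gap 19.8 t 6.75 j [-0.22  0.31  1.85  0.    0.98 -0.84]
```

Converted, -55 mm / 250 = -0.22, -45 mm / 250 = -0.18, -0.45 rad / 6.2832 = -0.0716.

Call:
{"fn": "send_path", "kwargs": {"steps": [[[0,0,-0.08,0,0,0],[0,0,-0.18,0,0,0],[0,0,-0.22,0,0,-0.0239],[0,0,-0.22,0,0,-0.0477],[0,0,-0.22,0,0,-0.0716]]]}}

```text
clock: 7.25
eef_pos: [474.7, -68.2, 125.6]
eef_rot: [3.142, 0.0, 2.65]
wrist_force: [-0.1, -0.5, -2.6]
finger_gap: 19.8
finger_force: 45.0
```

Call:
{"fn": "send_path", "kwargs": {"steps": [[[0,0,0,0,0,-0.0239],[0,0,0,0,0,-0.0477],[0,0,0,0,0,-0.05],[0,0,0,0,0,-0.05]]]}}

```text
clock: 7.65
eef_pos: [474.6, -68.2, 125.3]
eef_rot: [3.142, -0.001, 2.954]
wrist_force: [-0.2, -0.2, -2.3]
finger_gap: 19.6
finger_force: 45.0
```

```bash
python3 go.py t -312 0 83 2.958
```

```text
tcp [474.6 -68.2 125.3] tray -364.9 -29.9 yaw [ 3.142e+00 -1.000e-03  2.954e+00] F [-0.2 -0.2 -2.3] gap 19.6 t 7.65 j [-0.22  0.23  1.81 -0.    1.1  -1.6 ]
shift [30.  52.9 42.3] rot [ 0.    -0.001 -0.004]
```

Converted, 53 mm / 250 = 0.212, 42 mm / 250 = 0.168, -0.004 rad / 6.2832 = -0.0006.

Call:
{"fn": "send_path", "kwargs": {"steps": [[[0.06,0.108,0,0,0,0],[0.12,0.212,0,0,0,-0.0006],[0.12,0.212,0.08,0,0,-0.0006],[0.12,0.212,0.168,0,0,-0.0006],[0.12,0.212,0.168,0,0,-0.0006]]]}}

```text
clock: 8.15
eef_pos: [453.5, -10.4, 81.4]
eef_rot: [-3.141, -0.004, 2.959]
wrist_force: [-1.1, 0.8, -1.7]
finger_gap: 19.7
finger_force: 45.0
```

```bash
python3 go.py
```

Run:
```python
from h import *
p,d,i=cam("side");a=cv2.resize(p[150:345,160:400,::-1],None,fx=3,fy=3);cv2.imwrite("pics/s3.png",a)
```

```text
tcp [453.5 -10.4  81.4] tray -311.9 1.4 yaw [-3.141 -0.004  2.959] F [-1.1  0.8 -1.7] gap 19.7 t 8.15 j [-0.1   0.24  1.91  0.    0.99 -1.49]
```

View pics/s3.png

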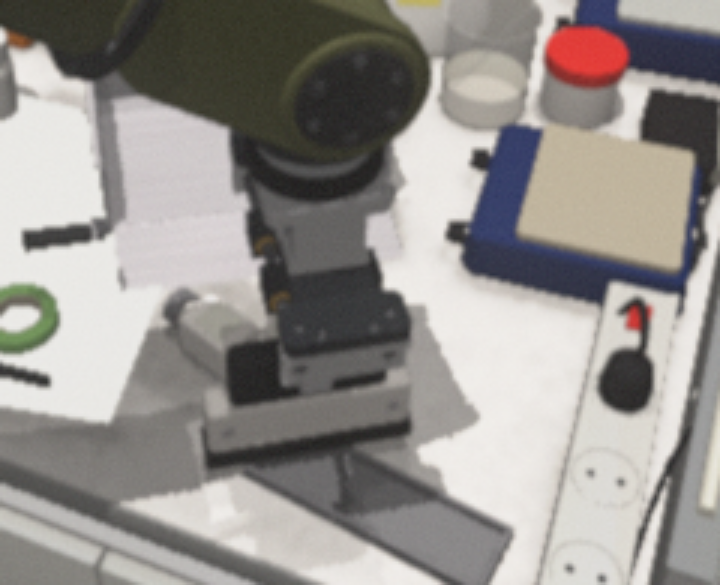

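The crop shows the scraper held level behind the bottles, with its left end just inside bottle 3, and the empty parking tray behind it. I'll start the sweep.

Converted, 50 mm / 250 = 0.2, 40 mm / 250 = 0.16.

Call:
{"fn": "send_path", "kwargs": {"steps": [[[0,0.04,0,0,0,0],[0,0.08,0,0,0,0],[0,0.12,0,0,0,0],[0,0.16,0,0,0,0],[0,0.2,0,0,0,0]]]}}

```text
clock: 8.7
eef_pos: [464.1, 39.5, 83.7]
eef_rot: [3.142, 0.0, 2.962]
wrist_force: [-0.1, -0.3, -2.3]
finger_gap: 19.7
finger_force: 45.0
```

Call:
{"fn": "send_path", "kwargs": {"steps": [[[0,0.048,0.024,0,0,0],[0,0.096,0.044,0,0,0],[0,0.144,0.044,0,0,0],[0,0.176,0.044,0,0,0],[0,0.176,0.044,0,0,0]]]}}

```text
clock: 9.2
eef_pos: [471.9, 82.8, 72.4]
eef_rot: [3.141, 0.0, 2.963]
wrist_force: [-0.5, 0.0, -2.3]
finger_gap: 19.8
finger_force: 45.0
```

```bash
python3 go.py
```

Run:
```python
from h import *
p,d,i=cam("scene");q,d,i=cam("side");a=np.hstack([cv2.resize(p[170:300,170:350,::-1],(400,289)),cv2.resize(q[150:300,180:380,::-1],(400,300))[:289]]);cv2.imwrite("pics/s4.png",a)
```

```text
tcp [471.9  82.8  72.4] tray -216.9 0.4 yaw [3.141 0.    2.963] F [-0.5  0.  -2.3] gap 19.8 t 9.2 j [ 0.1   0.31  1.85  0.    0.98 -1.3 ]
```

View pics/s4.png

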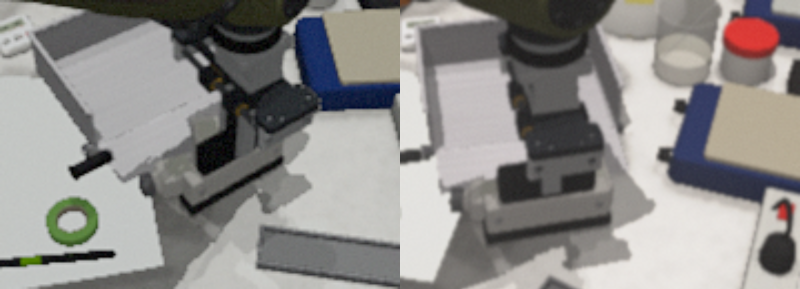

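The crop shows the scraper at the foot of the ramp, with bottle 3's cap at (147,185) pointing up the ramp. I'll use depth numbers from here to save pictures.

Create look.py:
```python
import sys
from h import *
U=np.array([.183,.983]);V=np.array([-.983,.183]);C0=np.array([512.,296.])
G=np.full((24,26),-9.)   # rows tx from x0 step 10, cols ty +130..-130 step 10
x0=float(sys.argv[1]);P=[]
for n in("scene","side"):
    p,d,i=cam(n);W=world(d,i).reshape(-1,3);W=W[np.isfinite(W).all(1)];P.append(W)
W=np.vstack(P);x=(W[:,:2]-C0)@U;y=(W[:,:2]-C0)@V
r=((x-x0)//10).astype(int);c=((130-y)//10).astype(int);m=(r>=0)&(r<24)&(c>=0)&(c<26)&(W[:,2]>-15)&(W[:,2]<130)
np.maximum.at(G,(r[m],c[m]),W[m,2])
print("      "+"".join(f"{125-10*k:4d}" for k in range(26)))
for k in range(23,-1,-1): print(f"{x0+10*k+5:5.0f} "+"".join("   ." if v<-8 else f"{v:4.0f}" for v in G[k]))
```

```bash
python3 look.py -250
```

```text
125 115 105  95  85  75  65  55  45  35  25  15   5  -5 -15 -25 -35 -45 -55 -65 -75 -85 -95-105-115-125
  -15   80  80  13  13  12  13  12  12  13  13  11  13  12  11  10  11  10  11  11  10  11  12  11  11  82  80
  -25   79  80  12  13  13  13  13  11  12  14  13  12  13  12  12  11  11  11  11  11   .  12  12  11  80  77
  -35   80  81  13  15  12  12  14  11  13  12  13  13  12  12  13  10  12  13  11  12   .  12  11  12  80  78
  -45   79  80  12  13  12  13  14  12  12  12  13  12  13  12  13  13  11  11  14  11   .  12  14  12  81  78
  -55   79  81  12  12  12  12  12  12  12  13  12  13  12  10  11  13  11  11  12  10   .  12  12  12  80  78
  -65   78  82  13  12  13  12  12  12  14  12  12  12  10  12  11  12  11  12  11   .   .  13  12  12  79  78
  -75   81  81  14  13  13  11  12  12  12  13  12  12  11  12  12  11  11  12  12   .   .   .  13  12  81   3
  -85   29  82  13  12  12  12  13  13  13  15  12  12  12  13  11  12  14  11  12  11   .   .  11  12  81  15
  -95   36  11  10  12  11  12  11  14  11  14  11  12  13  11  10  11  11  11  14   9   .   .  10  12  12  
[... 967 characters left out ...]
 .   .  40  38   4   2   3   5   3
 -195    5   5   4   3  36  39  43  39  38  37   . 104 124   .   .   .   .   .   .   .  38   2   3   3   2   3
 -205    4   5   4   3   4  23  63  63   . 105 104 125 129 111   .   .   .   .  63  62  32   4   4   4   3   3
 -215    5   5   3   2   4  60  65 106 108 109 108 107 121 105   .   .   .   .  65  66   2   4   3   4   3   3
 -225    5   4   3   4   4  61  64 107 109 108 108 108 111  70  97  94  94  93  65  65   4   3   4   2   3   3
 -235    6   4   4   4   4  48  61  64  64  63  87 128 129 123  62  56  60  57  61  53   3   3   4   4   3   3
 -245    6   4   2   2   4   4   3   3   4   5   4  92 129 128   6   3   3   3   3   4   4   3   5   3   3   3
```

Converted, 57 mm / 250 = 0.228, 42 mm / 250 = 0.168.

Call:
{"fn": "send_path", "kwargs": {"steps": [[[0.004,0.056,0,0,0,0],[0.012,0.112,0,0,0,0],[0.02,0.168,0,0,0,0],[0.02,0.228,0,0,0,0],[0.02,0.228,0,0,0,0]]]}}

```text
clock: 9.9
eef_pos: [477.2, 140.8, 72.5]
eef_rot: [3.141, 0.0, 2.964]
wrist_force: [-0.6, 0.0, -2.0]
finger_gap: 19.8
finger_force: 45.0
```

Call:
{"fn": "send_path", "kwargs": {"steps": [[[0,0.032,-0.004,0,0,0],[0,0.064,-0.008,0,0,0],[0,0.096,-0.016,0,0,0],[0,0.128,-0.02,0,0,0],[0,0.128,-0.02,0,0,0]]]}}

```text
clock: 10.4
eef_pos: [483.0, 171.2, 77.7]
eef_rot: [3.141, 0.0, 2.962]
wrist_force: [-0.0, -1.1, -2.1]
finger_gap: 19.8
finger_force: 45.0
```

```bash
python3 go.py; python3 look.py -190
```

```text
tcp [483.  171.2  77.7] tray -128.0 5.7 yaw [3.141 0.    2.962] F [-0.  -1.1 -2.1] gap 19.8 t 10.4 j [ 0.27  0.36  1.76  0.    1.02 -1.12]
       125 115 105  95  85  75  65  55  45  35  25  15   5  -5 -15 -25 -35 -45 -55 -65 -75 -85 -95-105-115-125
   45    3  80  12  13  12  13  13  16  13  13  12  12  11  13  11  11  10  11  10   .   .  11  13  12  79  78
   35    5  80  12  14  13  13  13  12  12  12  12  13  12  10  11  11  10  11  11   9   .  11  12  11  79  79
   25   79  81  13  12  12  13  12  13  12  11  13  13  13  12  10  12  11  12  12   9   .  12  12  11  81  79
   15   79  81  13  11  13  12  13  13  13  13  12  12  11  12  12  12  12  11  12   .   .  12  13  11  82  79
    5    3  80  11  11  12  12  13  12  13  11  13  11  12  10  11  10  11  10  12   .   .  13  14  12  81  78
   -5   79  82  12 
[... 1389 characters left out ...]
68  70   6   6   7   8   7   6   4
 -135   76   6   6   6   6  69  72 113 115 113 113 127  76 111 109 110 112 107  69  24   7   6   6   7   4   4
 -145   80   4   4   5   5  66  66 104  95 104 101 127 126 116  75 109  69  66  61  26   5   5   4   5   4   4
 -155   78   4   4   5   3   5   3   4   2   2   4 128 126 121   3   4   3   3   3   3   3   3   5   5   3   4
 -165    6   4   4   4   4   6   4   2   4   4   3   4   3   3   3   3   4   3   3   2   3   3   3   4   4   2
 -175    5   4   5   4   4   4   3   3   3   3   4   3   4   4   4   3   3   3   3   3   3   4   4   3   3   3
 -185    4   4   5   5   3   3   4   4   3   3   3   3   5   4   3   3   4   3   3   3   3   5   3   3   4   3
```

Bottle 3 lies crosswise with its cap at ty≈113, right at the wall end. I'll turn the scraper so its left end leads, which should swing that bottle inward.

The rows are not in the units I measure in: shifts go in shares of 250 mm and turns go in shares of 360 degrees. I convert before sending: -12 mm / 250 = -0.048, -10 mm / 250 = -0.04, 0.32 rad / 6.2832 = 0.0509.

Call:
{"fn": "send_path", "kwargs": {"steps": [[[-0.012,-0.012,-0.004,0,0,0.0127],[-0.024,-0.024,-0.008,0,0,0.0255],[-0.036,-0.032,-0.008,0,0,0.0382],[-0.048,-0.04,-0.008,0,0,0.0509],[-0.048,-0.04,-0.008,0,0,0.0509]]]}}

```text
clock: 11.0
eef_pos: [492.9, 157.8, 79.4]
eef_rot: [-3.142, 0.0, 2.64]
wrist_force: [0.5, 0.5, -1.5]
finger_gap: 19.5
finger_force: 45.0
```

```bash
python3 go.py; python3 look.py -190 | head -20
```

```text
tcp [492.9 157.8  79.4] tray -139.4 -6.5 yaw [-3.142  0.     2.64 ] F [ 0.5  0.5 -1.5] gap 19.5 t 11.0 j [ 0.24  0.37  1.74 -0.    1.03 -0.83]
       125 115 105  95  85  75  65  55  45  35  25  15   5  -5 -15 -25 -35 -45 -55 -65 -75 -85 -95-105-115-125
   45    5  82  12  14  12  11  12  12  13  12  11  11  12  11  11  11  10  12  11  11  12  11  12  12  81  80
   35    4  81  13  12  13  13  13  12  12  12  11  10  11  12  11  10  10  11  11  12  13  12  12  12  82  79
   25   79  82  14  12  12  12  11  13  12  13  13  12  13  10  11  11  12  12  12  11  14  14  14  12  82  79
   15   78  81  13  12  12  12  12  14  12  11  11  10  12  10  12  10  11   9  13  13  12  14  13  14  81  79
    5    4  82  13  14  13  13  13  14  14  12  12  10  11  11  10  12  12  12  11  13  12  12  14  12  82  80
   -5   76  80  13  12  14  12  12  12  13  13  12  12  12  11  12  12  13  11  12  11  13  13  12  11  81  79
  -15   80  82  12  13  12  12  12  12  11 
[... 699 characters left out ...]
 .   .  49  44  12  12  12  81   3
  -85   26  79  41  42  50  49  49  49  50  47   .   .   .   .   .   .   .   .   .   .  13  13  12  12  80  15
  -95   35  11  44  45  47  48  48  51  49  45   .   .   .   .   .   .   .   .   .   .  47  11  13  12  18   3
 -105   44   9  43  40  47  48  49  67   .   .   .   .   .   .   .   .   .   .   .  48  47  10  11  11   9   3
 -115   57   7  30  32   9  44  49  71 107 112   .   .   . 126   .   .   .   .   .  48   .   9   8   8   7   3
 -125   63   7   7   7   7   8  68  73 112 116 113 113 113 119   .   .   .   .   .   .   .   6   7   6   4   3
 -135   76   5   6   5   5   6  66  71 114 115 115 114 113   .   .   . 111 110   .   .   .   5   5   6   4   3
```

```bash
python3 go.py t -165 25 79 2.93; python3 go.py t -110 25 80 2.93|tail -1;python3 go.py t -160 -6 79 2.93|tail -1
```

```text
tcp [492.7 158.1  79.4] tray -139.1 -6.2 yaw [-3.142 -0.     2.644] F [-0.5  0.  -2.5] gap 19.6 t 11.1 j [ 0.24  0.37  1.74  0.    1.03 -0.83]
shift [ 21.7 -34.3   0.4] rot [-0.    -0.    -0.286]
shift [38.7 18.  -0.6] rot [-0.    -0.    -0.286]
shift [ -6.2 -19.9   0.4] rot [-0.    -0.    -0.286]
```

Converted, -34 mm / 250 = -0.136, -31 mm / 250 = -0.124, -0.286 rad / 6.2832 = -0.0455.

Call:
{"fn": "send_path", "kwargs": {"steps": [[[-0.024,-0.08,0,0,0,0],[0,-0.112,0,0,0,-0.0159],[0.044,-0.124,0,0,0,-0.0318],[0.088,-0.136,0,0,0,-0.0455],[0.088,-0.136,0,0,0,-0.0455]]]}}

```text
clock: 11.6
eef_pos: [456.2, 139.2, 79.5]
eef_rot: [-3.141, -0.0, 2.931]
wrist_force: [-0.2, 0.1, -2.5]
finger_gap: 19.8
finger_force: 45.0
```

```bash
python3 go.py t -125 25 79 2.95
```

```text
tcp [456.2 139.2  79.5] tray -164.4 26.1 yaw [-3.141 -0.     2.931] F [-0.2  0.1 -2.5] gap 19.8 t 11.6 j [ 0.22  0.29  1.85  0.    1.   -1.14]
shift [-0.1 39.4  0.5] rot [-0.    -0.    -0.019]
```

Call:
{"fn": "send_path", "kwargs": {"steps": [[[0,0.048,0,0,0,0],[0,0.096,0,0,0,0],[0,0.144,0,0,0,0],[0,0.184,0,0,0,0],[0,0.184,0,0,0,0]]]}}

```text
clock: 12.1
eef_pos: [467.1, 185.3, 79.3]
eef_rot: [3.141, -0.0, 2.929]
wrist_force: [0.7, -1.6, -2.2]
finger_gap: 19.3
finger_force: 45.0
```

```bash
python3 go.py; python3 look.py -190 | head -22
```

```text
tcp [467.1 185.3  79.3] tray -117.0 23.8 yaw [ 3.141 -0.     2.929] F [ 0.7 -1.6 -2.2] gap 19.3 t 12.1 j [ 0.3   0.34  1.78  0.    1.02 -1.05]
       125 115 105  95  85  75  65  55  45  35  25  15   5  -5 -15 -25 -35 -45 -55 -65 -75 -85 -95-105-115-125
   45    5  81  14  12  12  13  13  13  13  11  11  13  11  11  11  13  11  10  11  12  12  13  11  12  81  79
   35   77  81  14  13  13  11  13  12  13  11  11  12  10  10  11  11  11   .  13  12  11  11  13  12  81   .
   25   77  81  11  13  12  12  14  13  12  14  10  11  11  11  11  11  12   .  11  13  12  12  12  13  79  78
   15   79  82  12  12  13  14  12  12  1
[... 1256 characters left out ...]
48  49  49  47  12  12  12  16   3
 -105   43   9  10  70  70 111 113 113   . 130 129   .   .   .   .   .  70  45  49  48  41  12  10  10   7   3
 -115   53   8  10  71  72 114 115 115 114 114 114   .   .   .   . 108  71  66   8   9   9   9   8   9   8   3
 -125   67   8   7  71  73 113 116 113 113 114  81 114 115 114 113 113  73  68   8   6   7   8   7   7   4   2
 -135   73   4   7  28  26  48  47  57  66 130 125 127 107  78 104  68  69  29   6   6   7   6   6   6   4   4
 -145   80   4   5   4   4   5   4   6   4 127 128 124   4   5   5   7   5   5   5   4   4   5   5   5   4   3
 -155   74   5   5   5   2   4   3   3   3   2   3   4   3   2   3   3   4   3   3   3   4   4   3   4   3   6
```

Converted, 52 mm / 250 = 0.208, 40 mm / 250 = 0.16.

Call:
{"fn": "send_path", "kwargs": {"steps": [[[0,0.04,-0.008,0,0,0],[0,0.08,-0.008,0,0,0],[0,0.12,-0.008,0,0,0],[0,0.16,-0.008,0,0,0],[0,0.208,-0.008,0,0,0]]]}}

```text
clock: 12.7
eef_pos: [478.1, 235.6, 81.4]
eef_rot: [-3.141, -0.0, 2.928]
wrist_force: [0.1, -1.2, -3.0]
finger_gap: 19.9
finger_force: 45.0
```

```bash
python3 go.py; python3 look.py -190 | sed -n 1,22p
```

```text
tcp [478.1 235.6  81.4] tray -65.6 22.3 yaw [-3.141 -0.     2.928] F [ 0.1 -1.2 -3. ] gap 19.9 t 12.7 j [ 0.39  0.4   1.7  -0.    1.05 -0.97]
       125 115 105  95  85  75  65  55  45  35  25  15   5  -5 -15 -25 -35 -45 -55 -65 -75 -85 -95-105-115-125
   45    4  80  13  13  13  13  11  12  11  12   9  11  10  10   9   .   .  10  13  11  12  12  11  12  80  78
   35    3  82  13  12  12  13  11  12  12  11  13  12  11  12  10   .   .   .  13  12  11  12  13  13  80  80
   25   78  81  12  14  12  12  13  11  12  11   .   .   .   .   .   .   .   .  13  12  11  12  13   .  81  78
   15   78  82  13  13  12  12  13  12  10   9   .   .   .   .   .   .   .   .  11  12   .   .   .   .  82  79
    5    4  80  11   .  11  12   8   .   .   .   .   .   .   .   .   .   .   .  12  11   .   .   .   .  80  79
   -5   80  80  12   .   .   .   .   .   .   .   .   .   .   .   .   .  45  44   .   .   .  39  42  42  80  78
  -15   81  80  15  40  42  47  46  44   
[... 923 characters left out ...]
13  12  12  12  12  13  13  18   2
 -105   46  10  10  10  11  11   9  10  10  10  10   9  10   8  11  10  10  10  10  10  11  11  10  11   9   5
 -115   52   7   9   9   9   9   8   8  11   8   9   8  10   8   9   8   8  10   9   9   9   8  10   8   8   2
 -125   64   7   7   8   8   9   8   6   6   7   8   7   8   8   8   8   7   8   8   8   7   9   7   7   4   5
 -135   69   6   6   6   7   7   6   5   6   6   5   5   6   7   6   7   7   6   9   7   6   7   5   5   4   5
 -145   80   5   4   5   4   4   4   4   5   5   5   5   3   4   4   4   5   4   5   4   5   5   5   4   4   4
 -155   78   5   4   4   5   4   4   3   3   4   3   3   4   4   3   5   3   2   3   3   3   3   3   4   3   4
```

All three bottles are inside. Bottle 1's rear corner is only about 10 mm past the hinge, so I'll give it a short extra push.

Converted, -48 mm / 250 = -0.192, -40 mm / 250 = -0.16, -0.03 rad / 6.2832 = -0.0048.

Call:
{"fn": "send_path", "kwargs": {"steps": [[[0,-0.08,0,0,0,0],[0,-0.16,0,0,0,0],[-0.096,-0.16,0,0,0,0],[-0.192,-0.152,0,0,0,-0.0048],[-0.192,-0.152,0,0,0,-0.0048]]]}}

```text
clock: 13.3
eef_pos: [518.7, 186.8, 81.5]
eef_rot: [3.141, 0.001, 2.957]
wrist_force: [0.5, -0.4, -2.0]
finger_gap: 19.6
finger_force: 45.0
```

```bash
python3 go.py
```

```text
tcp [518.7 186.8  81.5] tray -106.1 -26.6 yaw [3.141e+00 1.000e-03 2.957e+00] F [ 0.5 -0.4 -2. ] gap 19.6 t 13.3 j [ 0.28  0.44  1.64 -0.    1.06 -1.11]
```

Call:
{"fn": "send_path", "kwargs": {"steps": [[[0,0.048,0,0,0,0],[0,0.096,0,0,0,0],[0,0.136,0,0,0,0],[0,0.168,0,0,0,0],[0,0.168,0,0,0,0]]]}}

```text
clock: 13.8
eef_pos: [524.3, 230.1, 81.4]
eef_rot: [3.141, -0.0, 2.959]
wrist_force: [-0.7, -0.1, -2.7]
finger_gap: 19.6
finger_force: 45.0
```

```bash
python3 go.py; python3 look.py -190 | sed -n 1,16p
```

```text
tcp [524.3 230.1  81.4] tray -62.6 -24.1 yaw [ 3.141 -0.     2.959] F [-0.7 -0.1 -2.7] gap 19.6 t 13.8 j [ 0.35  0.48  1.58  0.    1.08 -1.04]
       125 115 105  95  85  75  65  55  45  35  25  15   5  -5 -15 -25 -35 -45 -55 -65 -75 -85 -95-105-115-125
   45    4  81  12  13  14  14  12  13  13  11  14  12  11  11  10  12  11  10  12  10   .   .   .   .  82  80
   35    4  80  13  13  12  13  12  12  12  12  12  12  11  13  11   9  10   .   .   9   .   .   .   .  79  80
   25   79  80  12  13  13  12  12  10  12  13  12  11  11  12   9   .   .   .   .   .   .   .   .   .  80  79
   15   78  83  12  11  12  12  12  11  12  12  11  13  12  13   .  44  44   .  
[... 551 characters left out ...]
 .   .   .   .   .  11  13  80  79
  -45   80  82  35  38  44  46  48  48  48  45   .   .   .   . 130   .   .   .   .   .   .   .  10  12  80  80
  -55   81  81  12  13  12  13  13  14  73  74 116 116 116 116 129 127   .   .   .   .  72  74  67  12  82  78
  -65   80  83  12  12  13  13  12  11  73  83 119 118 118 118 117 115 117 117 116 117 116  75  43  12  80  79
  -75   81  83  13  12  13  12  12  12  72  74 115 116 115 116 129  81 117 116 116 116 111  74  25  12  81   3
  -85   26  71  13  13  13  12  13  12  14  12  12  13  12  12 129 129 128  13  12  12  12  12  12  13  81  16
  -95   34  10  11  12  12  13  14  11  13  12  13  13  11  11  13  12  11  11  13  13  11  13  12  12  11   4
```

Converted, -200 mm / 250 = -0.8, -155 mm / 250 = -0.62.

Call:
{"fn": "send_path", "kwargs": {"steps": [[[0,-0.1,0,0,0,0],[0,-0.26,-0.06,0,0,0],[0,-0.44,-0.16,0,0,0],[0,-0.62,-0.2,0,0,0],[0,-0.8,-0.2,0,0,0]]]}}

```text
clock: 14.4
eef_pos: [487.9, 30.2, 133.3]
eef_rot: [3.141, 0.003, 2.958]
wrist_force: [0.8, -0.8, -2.8]
finger_gap: 19.8
finger_force: 45.0
```

Call:
{"fn": "send_path", "kwargs": {"steps": [[[0,-0.18,0,0,0,0.0207],[0,-0.32,0,0,0,0.043],[0,-0.4,0,0,0,0.0653],[0,-0.4,0,0,0,0.0875],[0,-0.4,0,0,0,0.1098]]]}}

```text
clock: 14.9
eef_pos: [469.3, -67.2, 131.6]
eef_rot: [3.141, 0.0, 2.26]
wrist_force: [-0.7, 0.7, -2.0]
finger_gap: 20.2
finger_force: 45.0
```

```bash
python3 go.py 474.8 -68.3 120 2.194
```

```text
tcp [469.3 -67.2 131.6] tray -364.8 -24.5 yaw [3.141 0.    2.26 ] F [-0.7  0.7 -2. ] gap 20.2 t 14.9 j [-0.22  0.21  1.82 -0.    1.11 -0.91]
shift [-4.4  3.6 11.6] rot [0.    0.    0.066]
```

Converted, 40 mm / 250 = 0.16, 30 mm / 250 = 0.12, 0.066 rad / 6.2832 = 0.0105.

Call:
{"fn": "send_path", "kwargs": {"steps": [[[-0.0176,0.0144,0.048,0,0,0.0105],[-0.0176,0.0144,0.12,0,0,0.0105],[-0.0176,0.0144,0.16,0,0,0.0105],[-0.0176,0.0144,0.16,0,0,0.0105]]]}}

```text
clock: 15.3
eef_pos: [474.4, -67.3, 90.4]
eef_rot: [-3.14, -0.002, 2.202]
wrist_force: [-0.3, 0.1, -2.1]
finger_gap: 19.7
finger_force: 45.0
```

```bash
python3 go.py 474.8 -68.3 70.8 2.194
```

```text
tcp [474.4 -67.3  90.4] tray -364.0 -29.5 yaw [-3.140e+00 -2.000e-03  2.202e+00] F [-0.3  0.1 -2.1] gap 19.7 t 15.3 j [-0.22  0.28  1.84 -0.    1.03 -0.85]
shift [-1.1 -0.3 19.6] rot [-0.002 -0.002  0.008]
```

Converted, 19 mm / 250 = 0.076, 17 mm / 250 = 0.068, 0.008 rad / 6.2832 = 0.0013.

Call:
{"fn": "send_path", "kwargs": {"steps": [[[-0.004,0,0.024,0,0,0.0013],[-0.004,0,0.048,0,0,0.0013],[-0.004,0,0.068,0,0,0.0013],[-0.004,0,0.076,0,0,0.0013],[-0.004,0,0.076,0,0,0.0013]]]}}

```text
clock: 15.8
eef_pos: [475.7, -68.0, 72.2]
eef_rot: [-3.141, -0.0, 2.194]
wrist_force: [0.4, 0.3, -2.7]
finger_gap: 19.5
finger_force: 45.0
```

```bash
python3 go.py 474.8 -68.3 70.4 2.194
```

```text
tcp [475.7 -68.   72.2] tray -364.5 -30.9 yaw [-3.141 -0.     2.194] F [ 0.4  0.3 -2.7] gap 19.5 t 15.8 j [-0.22  0.31  1.85  0.    0.98 -0.84]
shift [ 0.3 -0.9  1.8] rot [-0. -0. -0.]
```

Converted, 1.3 mm / 250 = 0.0052, 0.7 mm / 250 = 0.0028.

Call:
{"fn": "send_path", "kwargs": {"steps": [[[0,0,0.0028,0,0,0],[0,0,0.0052,0,0,0],[0,0,0.0052,0,0,0],[0,0,0.0052,0,0,0]]]}}

```text
clock: 16.2
eef_pos: [475.9, -68.1, 71.2]
eef_rot: [3.142, 0.0, 2.194]
wrist_force: [-0.3, 0.8, -2.4]
finger_gap: 20.0
finger_force: 45.0
```

```bash
python3 go.py 474.8 -68.3 70.4 2.194
```

```text
tcp [475.9 -68.1  71.2] tray -364.5 -31.1 yaw [3.142 0.    2.194] F [-0.3  0.8 -2.4] gap 20.0 t 16.2 j [-0.22  0.31  1.85 -0.    0.98 -0.84]
shift [ 0.5 -1.   0.8] rot [ 0.  0. -0.]
```

Still hanging (−2.4 N), so I'll ease it down until the weight comes off, then release.

Converted, 1 mm / 250 = 0.004, 0.6 mm / 250 = 0.0024.

Call:
{"fn": "send_path", "kwargs": {"steps": [[[0,0,0.0024,0,0,0],[0,0,0.004,0,0,0],[0,0,0.004,0,0,0]]]}}

```text
clock: 16.5
eef_pos: [476.0, -68.1, 70.6]
eef_rot: [3.141, 0.0, 2.194]
wrist_force: [-2.4, 1.6, 4.5]
finger_gap: 19.6
finger_force: 45.0
```

```bash
python3 go.py
```

```text
tcp [476.  -68.1  70.6] tray -364.5 -31.2 yaw [3.141 0.    2.194] F [-2.4  1.6  4.5] gap 19.6 t 16.5 j [-0.22  0.31  1.85 -0.    0.98 -0.84]
```

Call:
{"fn": "send_path", "kwargs": {"steps": [[[0,0,0,0,0,0],[0,0,0,0,0,0],[0,0,0,0,0,0],[0,0,0,0,0,0]]], "aperture": 50}}

```text
clock: 16.9
eef_pos: [475.8, -68.1, 70.1]
eef_rot: [3.142, 0.0, 2.194]
wrist_force: [0.2, 0.1, 0.3]
finger_gap: 48.2
finger_force: 0.0
```

Call:
{"fn": "send_path", "kwargs": {"steps": [[[0,0,-0.08,0,0,0],[0,0,-0.24,0,0,0],[0,0,-0.4,0,0,0],[0,0,-0.4,0,0,0]]]}}

```text
clock: 17.3
eef_pos: [477.8, -68.5, 174.9]
eef_rot: [3.136, 0.006, 2.194]
wrist_force: [-0.0, 0.5, -0.9]
finger_gap: 50.0
finger_force: 0.0
```

```bash
python3 go.py t -148 152 165 2.958
```

Run:
```python
from h import *
for n in("scene","side"):
    p,d,i=cam(n);W=world(d,i).reshape(-1,3)
    m=(W[:,2]>93)&(W[:,2]<107)&(abs(W[:,0]-473)<55)&(abs(W[:,1]+68)<70);P=W[m]
    print(n,cv2.minAreaRect(P[:,:2].astype(np.float32)),np.median(P[:,2]))
```

```text
tcp [477.8 -68.5 174.9] tray -364.5 -33.1 yaw [3.136 0.006 2.194] F [-0.   0.5 -0.9] gap 50.0 t 17.3 j [-0.22  0.17  1.75  0.    1.21 -0.84]
shift [283.5  28.4   8.4] rot [ 0.003  0.008 -0.764]
scene ((474.07232666015625, -68.5461654663086), (20.928585052490234, 102.93266296386719), 35.47453308105469) 102.97843402421415
side ((473.7012634277344, -67.95549774169922), (20.162263870239258, 102.70895385742188), 35.93386459350586) 103.70556195881721
```

The scraper is parked upright within 1 mm of where it started. Back to the lever.

Converted, 240 mm / 250 = 0.96, 192 mm / 250 = 0.768, -0.7 rad / 6.2832 = -0.1114.

Call:
{"fn": "send_path", "kwargs": {"steps": [[[0.192,0.02,0,0,0,-0.0223],[0.384,0.04,0,0,0,-0.0446],[0.576,0.06,0,0,0,-0.0668],[0.768,0.08,0,0,0,-0.0891],[0.96,0.096,0,0,0,-0.1114]]]}}

```text
clock: 17.9
eef_pos: [353.4, 141.9, 168.8]
eef_rot: [-3.141, -0.002, 2.899]
wrist_force: [0.7, 0.3, -0.6]
finger_gap: 49.8
finger_force: 0.0
```

```bash
python3 go.py t -148 152 165 2.958
```

```text
tcp [353.4 141.9 168.8] tray -180.5 127.7 yaw [-3.141e+00 -2.000e-03  2.899e+00] F [ 0.7  0.3 -0.6] gap 49.8 t 17.9 j [ 0.29 -0.05  2.    0.    1.19 -1.04]
shift [26.2 31.   3.8] rot [-0.001 -0.002 -0.059]
```

Converted, 112 mm / 250 = 0.448, 80 mm / 250 = 0.32, -0.059 rad / 6.2832 = -0.0094.

Call:
{"fn": "send_path", "kwargs": {"steps": [[[0.104,0.124,0.016,0,0,-0.0094],[0.104,0.124,0.016,0,0,-0.0094],[0.104,0.124,0.16,0,0,-0.0094],[0.104,0.124,0.32,0,0,-0.0094],[0.104,0.124,0.448,0,0,-0.0094]]]}}

```text
clock: 18.4
eef_pos: [336.7, 176.3, 55.5]
eef_rot: [-3.14, -0.002, 2.952]
wrist_force: [1.5, 0.7, 0.7]
finger_gap: 50.2
finger_force: 0.0
```

Call:
{"fn": "send_path", "kwargs": {"steps": [[[0,0,0,0,0,0],[0,0,0,0,0,0],[0,0,0,0,0,0],[0,0,0,0,0,0]]], "aperture": 22}}

```text
clock: 18.8
eef_pos: [338.4, 177.4, 59.4]
eef_rot: [3.14, 0.002, 2.952]
wrist_force: [-0.5, 0.4, 0.9]
finger_gap: 23.3
finger_force: 0.2
```

```bash
python3 go.py t -148 152 55 2.958
```

```text
tcp [338.4 177.4  59.4] tray -148.3 148.9 yaw [3.140e+00 2.000e-03 2.952e+00] F [-0.5  0.4  0.9] gap 23.3 t 18.8 j [ 0.39  0.13  2.11 -0.    0.89 -0.99]
shift [3.1 0.3 4.4] rot [ 0.001  0.002 -0.006]
```

Converted, 42 mm / 250 = 0.168, 32 mm / 250 = 0.128.

Call:
{"fn": "send_path", "kwargs": {"steps": [[[0.008,0.032,-0.028,0,0,0],[0.012,0.064,-0.052,0,0,0],[0.012,0.096,-0.068,0,0,0],[0.012,0.128,-0.084,0,0,0],[0.012,0.168,-0.096,0,0,0]]]}}

```text
clock: 19.3
eef_pos: [342.8, 219.9, 83.1]
eef_rot: [3.141, 0.001, 2.953]
wrist_force: [-1.0, -3.1, 2.6]
finger_gap: 22.2
finger_force: 1.6
```

Call:
{"fn": "send_path", "kwargs": {"steps": [[[0,0.048,-0.012,0,0,0],[0,0.096,-0.016,0,0,0],[0,0.144,-0.012,0,0,0],[0,0.192,-0.004,0,0,0],[0,0.24,0.016,0,0,0]]]}}

```text
clock: 19.8
eef_pos: [354.1, 279.2, 77.9]
eef_rot: [3.141, 0.0, 2.953]
wrist_force: [-0.9, -1.0, -0.2]
finger_gap: 22.2
finger_force: 0.8
```

```bash
python3 go.py t -14 152 50 2.958
```

```text
tcp [354.1 279.2  77.9] tray -45.4 152.2 yaw [3.141 0.    2.953] F [-0.9 -1.  -0.2] gap 22.2 t 19.8 j [ 0.59  0.24  1.92  0.    0.98 -0.8 ]
shift [-0.1 31.4 27.9] rot [ 0.     0.    -0.005]
```

Converted, 31 mm / 250 = 0.124, 28 mm / 250 = 0.112.

Call:
{"fn": "send_path", "kwargs": {"steps": [[[0,0.032,0.02,0,0,0],[0,0.06,0.04,0,0,0],[0,0.088,0.064,0,0,0],[0,0.112,0.088,0,0,0],[0,0.124,0.104,0,0,0]]]}}

```text
clock: 20.3
eef_pos: [359.6, 308.8, 51.4]
eef_rot: [-3.141, -0.0, 2.953]
wrist_force: [-0.7, -1.0, 1.1]
finger_gap: 21.8
finger_force: 0.6
```

```bash
python3 go.py
```

```text
tcp [359.6 308.8  51.4] tray -15.3 152.1 yaw [-3.141 -0.     2.953] F [-0.7 -1.   1.1] gap 21.8 t 20.3 j [ 0.63  0.33  1.88  0.    0.93 -0.75]
```

Call:
{"fn": "send_path", "kwargs": {"steps": [[[0,0.006,0.004,0,0,0],[0,0.012,0.004,0,0,0],[0,0.012,0.004,0,0,0]]]}}

```text
clock: 20.6
eef_pos: [360.1, 311.2, 51.0]
eef_rot: [-3.141, -0.001, 2.953]
wrist_force: [-1.2, -2.5, -2.4]
finger_gap: 21.8
finger_force: 1.5
```

```bash
python3 go.py
```

```text
tcp [360.1 311.2  51. ] tray -12.9 152.1 yaw [-3.141e+00 -1.000e-03  2.953e+00] F [-1.2 -2.5 -2.4] gap 21.8 t 20.6 j [ 0.64  0.34  1.87 -0.    0.93 -0.75]
```

Converted, 3 mm / 250 = 0.012, 2 mm / 250 = 0.008.

Call:
{"fn": "send_path", "kwargs": {"steps": [[[0,0.006,0.004,0,0,0],[0,0.012,0.008,0,0,0],[0,0.012,0.008,0,0,0]]]}}

```text
clock: 20.9
eef_pos: [360.7, 314.4, 49.0]
eef_rot: [-3.141, -0.0, 2.953]
wrist_force: [-0.9, -3.7, -2.5]
finger_gap: 22.2
finger_force: 1.8
```

Call:
{"fn": "send_path", "kwargs": {"steps": [[[0,0.004,0.004,0,0,0],[0,0.008,0.006,0,0,0],[0,0.008,0.006,0,0,0]]]}}

```text
clock: 21.2
eef_pos: [361.1, 316.2, 47.4]
eef_rot: [-3.141, -0.0, 2.953]
wrist_force: [-1.2, -4.8, -2.9]
finger_gap: 22.2
finger_force: 2.4
```

```bash
python3 go.py
```

```text
tcp [361.1 316.2  47.4] tray -7.8 152.1 yaw [-3.141 -0.     2.953] F [-1.2 -4.8 -2.9] gap 22.2 t 21.2 j [ 0.64  0.35  1.87 -0.    0.93 -0.74]
```

Converted, 2 mm / 250 = 0.008, 1.5 mm / 250 = 0.006.

Call:
{"fn": "send_path", "kwargs": {"steps": [[[0,0.004,0.004,0,0,0],[0,0.008,0.006,0,0,0],[0,0.008,0.006,0,0,0]]]}}

```text
clock: 21.5
eef_pos: [361.3, 317.9, 45.7]
eef_rot: [-3.14, -0.001, 2.953]
wrist_force: [-1.1, -5.5, -4.5]
finger_gap: 21.8
finger_force: 3.0
```

Call:
{"fn": "send_path", "kwargs": {"steps": [[[0,0.004,0.004,0,0,0],[0,0.008,0.006,0,0,0],[0,0.008,0.006,0,0,0]]]}}

```text
clock: 21.8
eef_pos: [361.5, 319.0, 44.5]
eef_rot: [-3.138, -0.001, 2.953]
wrist_force: [-3.4, -14.8, 5.9]
finger_gap: 22.6
finger_force: 7.9
```

```bash
python3 go.py
```

```text
tcp [361.5 319.   44.5] tray -4.9 152.1 yaw [-3.138e+00 -1.000e-03  2.953e+00] F [ -3.4 -14.8   5.9] gap 22.6 t 21.8 j [ 0.65  0.36  1.86 -0.    0.93 -0.73]
```

Converted, 1.5 mm / 250 = 0.006, 1 mm / 250 = 0.004.

Call:
{"fn": "send_path", "kwargs": {"steps": [[[0,0.004,0.002,0,0,0],[0,0.006,0.002,0,0,0],[0,0.006,0.002,0,0,0]]]}}

```text
clock: 22.1
eef_pos: [361.6, 319.4, 44.3]
eef_rot: [-3.136, -0.001, 2.953]
wrist_force: [-5.6, -27.2, 15.6]
finger_gap: 22.4
finger_force: 13.7
```

```bash
python3 go.py
```

```text
tcp [361.6 319.4  44.3] tray -4.6 152.1 yaw [-3.136e+00 -1.000e-03  2.953e+00] F [ -5.6 -27.2  15.6] gap 22.4 t 22.1 j [ 0.65  0.36  1.86 -0.    0.93 -0.73]
```

Hard stop reached, so the flap is shut. I'll back off, open, lift clear and verify.

Converted, -4 mm / 250 = -0.016, -1 mm / 250 = -0.004.

Call:
{"fn": "send_path", "kwargs": {"steps": [[[0,-0.016,-0.004,0,0,0],[0,-0.016,-0.004,0,0,0],[0,-0.016,-0.004,0,0,0]]], "aperture": 44}}

```text
clock: 22.4
eef_pos: [361.8, 318.4, 45.5]
eef_rot: [3.14, 0.001, 2.953]
wrist_force: [0.1, -0.3, 0.2]
finger_gap: 42.2
finger_force: 0.0
```

Call:
{"fn": "send_path", "kwargs": {"steps": [[[0,0,-0.12,0,0,0],[0,0,-0.28,0,0,0],[0,0,-0.44,0,0,0],[0,0,-0.6,0,0,0],[0,0,-0.64,0,0,0]]]}}

```text
clock: 22.9
eef_pos: [362.6, 319.1, 209.5]
eef_rot: [3.136, 0.005, 2.953]
wrist_force: [-0.9, -0.7, -0.0]
finger_gap: 44.1
finger_force: 0.0
```

Call:
{"fn": "send_path", "kwargs": {"steps": [[[0.16,0.08,0,0,0,0],[0.32,0.16,0,0,0,0],[0.44,0.24,0,0,0,0],[0.44,0.24,0,0,0,0]]]}}

```text
clock: 23.3
eef_pos: [262.1, 399.5, 204.7]
eef_rot: [3.141, -0.001, 2.957]
wrist_force: [0.4, -0.2, 0.2]
finger_gap: 44.4
finger_force: 0.0
```

```bash
python3 go.py; python3 look.py -100
```

Run:
```python
from h import *
p,d,i=cam("scene");cv2.imwrite("pics/end.png",cv2.resize(p[140:310,120:380,::-1],None,fx=3,fy=3))
```

```text
tcp [262.1 399.5 204.7] tray 56.0 264.6 yaw [ 3.141e+00 -1.000e-03  2.957e+00] F [ 0.4 -0.2  0.2] gap 44.4 t 23.3 j [ 0.91  0.14  1.72  0.    1.28 -0.47]
       125 115 105  95  85  75  65  55  45  35  25  15   5  -5 -15 -25 -35 -45 -55 -65 -75 -85 -95-105-115-125
  135   19  18  17  10   .   .   .   .   .   .   .   .   .   .   .   .   .   .   .   .   .   .   .   .   .   .
  125    3   3  11   .   .   .   .   .   .   .   .   .   .   .   .   .   .   .   .   .   .   .   .   .   .   .
  115    3   3   2   .   .   .   .   .   .   .   .   .   .   .   .   .   .   .   .   .   .   .   .   .   .   .
  105    3   2   .   .   .   .   .   .   .   .   .   .   .   .   .   .   .   .   .  
[... 1546 characters left out ...]
44  47  48  47  46   .   .  81  78
  -45   81  82   .  37  44  49  49  48  48  46   .  42  36   .   .   .   .   .  43  49  42   .   .   .  80  78
  -55   81  82  10   .   .   .   .   .   .   .   .   .   .   .   .   .   .   .   .   .   .   .   .   .  80  77
  -65   78  81  11   .   .   .   .   .   .   .   .   .   .   .   .   .   .   .   .   .   .   .   .   .  80  78
  -75   80  82   9  79  74  76  16   4  79   5  80   1   1   1   4  -2   2   4   1   2   3   2   0   2  80   3
  -85   23  81  82  83  82  83  83  84  83  83  84  82  82  81  83  82  82  82  82  82  83  82  82  84  82  16
  -95   20   4   4   3   5   4   3   3   3   2   4   3   3   4   4   3   4   3   3   2   3   3   3   3  12   4
```

View pics/end.png

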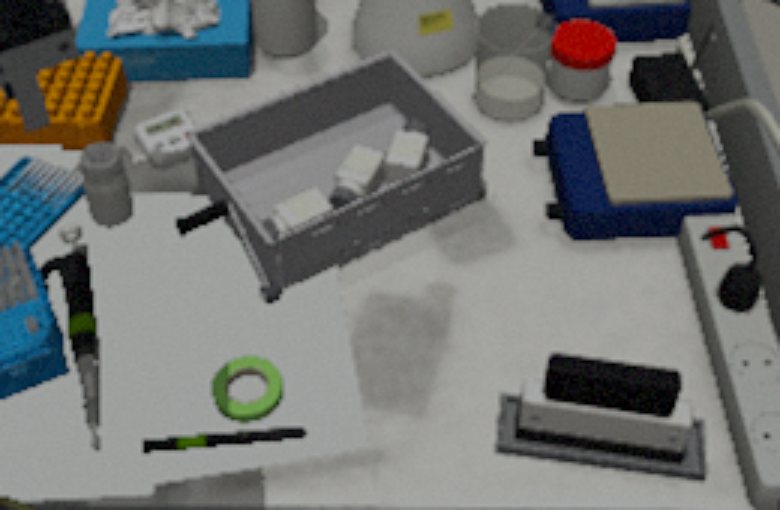

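The crop shows the flap shut flush along (275,270)–(485,170), with all three bottles inside at (300,210), (360,170) and (405,150). The scraper stands upright in its parking tray at (605,405). The timer at (165,135) and the reagent bottle at (105,185) are undisturbed, so I'll hand in.

```bash
python3 -c "
from cell import manip
print(manip.sign_off())"
```

```text
the job is handed in; nothing more can be done
None
```

The job is handed in at about 23 s: the last picture shows all three bottles in the waste tray with the flap fully shut, the scraper upright in its parking tray, and the timer and reagent bottle undisturbed; the judge's verdict was not shown.

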